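# Shut and fasten the belt-drive cover

### The arm

A 7-joint arm with a two-finger parallel gripper is mounted at the origin on the work surface. World frame = base frame: x ahead of the robot, y to its left, z up, the work surface at z = 0. Lengths are in m, angles in rad, forces in N, time in s.
With the tool pointing down it reaches from about 0.4 to 0.85 m from the base axis. Payload 4.5 kg.
Tool frame: the origin (TCP) lies at the very end of the fingers, on their centre line; the grasp point (between the pads) lies 19 mm behind it; z points along the fingers, y is the line along which they close (so a half turn about z gives the same grasp; the last joint's range is limited). The gripper opens to 88 mm and grips with 3 to 60 N. Pads are 18 mm wide; open, the fingers measure 123 mm over their backs; the gripper's body (75 mm by 187 mm) begins 45 mm behind the grasp point.
Start: joints at [-1.179, 0.689, -0.195, 1.565, 0.157, 0.902, -0.215], TCP at [0.219, 0.585, 0.239] pointing down, gripper open.
Joint ranges: [-3.01, 3.01], [-0.46, 2.08], [-1.47, 1.51], [0.13, 2.56], [-1, 4.14], [0.04, 2.09], [-2.66, 2.66]. Speed limits (rad/s): [2.57, 2.57, 3.14, 3.14, 3.14, 3.14, 3.14].

### API

Orientations are given as a unit quaternion [x, y, z, w].
In Python, from plant import r, eyes, nets gives the robot as it stands.
- The arm moves only by the shell command python3 -m pendant 'ROWS' [FORCE]. ROWS is JSON, a list of rows, each an object of numbers: "claw": the opening, from 0 (shut) to 1 (fully open); "dx", "dy", "dz": the shift along the world's x, y, z in mm; "twist": the turn about the world's z in rad. In form: [{"claw": .., "dx": .., "dy": .., "dz": .., "twist": ..}, ...]. A call has 1 to 8 rows; each row is the pose to reach, as a shift and turn from the pose commanded when the call began; what a row does not reach only later rows make up. A row lasts 1/10 s, in which the tool goes at most 50 mm and 8.59 degrees, less where a joint would pass 70% of its speed; a pose out of reach is approached as far as the arm can. A call with a gripper value outside its range is refused whole. The fingers move at their own pace and stop on an object; FORCE is the grip in N (left out, the last holds). Time passes only in rows, so rows that repeat a pose let the fingers close. It gives the time, the measured TCP pose, the force, the opening and the grip force at its end, in the units of the state.
- r.get_state(): the state, without advancing time (a new reading comes with each control period).
- eyes.snapshot(name): name is "scene" or "side" or "wrist"; returns (picture, depth): 400x640x3 uint8, blue, green, red; 400x640 float32, m along the optical axis (not along the pixel's ray), 0 where there is no reading.
- eyes.camera_info(name): a dict with "K" (3x3 intrinsics, pixels), "D" ([k1, k2, p1, p2, k3] as OpenCV has them; the pictures are not rectified), "world_to_cam" (4x4, takes a point from world to camera coordinates); the wrist camera has in their place "T_tool_cam" (4x4, takes a point from camera to tool coordinates, whose origin is the TCP and whose axes are the flange's). Camera axes: x right, y down, z forward; pixel columns grow to the right and rows downward; lengths in m; the calibration is good to about 2 mm. A picture is of the moment at which its call begins: read the wrist's pose just before it. camera_info takes no time and is no camera call.
- r.finish_job(): hands the job in; it is judged then, once.
Trained networks look in the newest picture that a camera, given by its name, has taken for a name from the list of things; names that differ only in an ending like _2 or _b are one class to them, and where a whole thing is asked for, a point or a joint stands for the part that bears it (a point fixed in the world has none). Each returns a list of dicts, best first, with "confidence" (0 to 1); they miss things now and then, are a little off and sometimes report something else, mostly with a low value. They report only what shows in the picture. A call takes as long as a camera call.
- nets.spot_in(camera, query): "box" ([left, top, width, height] as shares, 0 to 1, of the picture: columns of its width, rows of its height, round what is visible of it).
- nets.place_of(camera, query): "position" ([column, row] as shares, 0 to 1, of the picture: columns of its width, rows of its height: a listed point, or the origin of a listed thing).
The state is a dict: "clock": time; "q": joint angles; "qd": joint speeds; "joint_torque": joint torques, N m; "tool_pos": TCP position; "eef_rot": TCP orientation; "contact_force": force on the tool from outside, world axes, zero at the start; "moment": the same for the moment, N m; "opening": opening from 0.0 (shut) to 1.0 (fully open); "finger_force": force on a finger pad.
Only numpy, scipy, OpenCV 4.12 (cv2) and the standard library are available. Lean on these libraries where they do the work, as an engineer would, in place of code of your own. Each camera call takes 0.05 s, during which the arm holds its last target. There are 200 camera calls.

### The job

Swing the hinged cover of the sander's drive housing gently shut, then fasten it: push its sprung wing stud in until you feel it bottom and, still pushing, turn it clockwise until it stops, so that it stays caught when you let go. Use no more force than it takes: more than about 15 N beyond the spring on the bottomed stud, or 40 N on the thin cover, bends them. Leave the other things on the bench where they are.

Things in the scene. Friction and masses are not known exactly. Their poses are not given: they have to be found in the camera images.
- housing: Green sheet-metal drive housing, fixed, 220 (x) x 170 (y) x 90 mm high, with an opening in its top and a motor (140 mm long, with a switch box, up to 133 mm high) on its +x side. Origin: centre of its underside; z up. Inside, under the stud, sits the stud's catch; its height is adjustable and unknown: see plunger.
- cover_hinge (a point): Middle of the cover's hinge line, which runs along the housing's y axis at its far (+x) side: 85 mm in +x from the housing's middle, 90 mm above the bench. Axes as the housing's.
- cover (a joint): Cover's opening angle, rad: 0 shut; grows as its edge on the housing's -x side (towards the robot) lifts. Grey steel plate reaching 170 mm from the hinge line, 130 mm wide (y), 4 mm thick; shut, its upper face is 94 mm above the bench. The stiff hinge (0.5 N m) keeps it where it is left; 5 to 8 N near the free edge moves it.
- stud: Steel wing stud, captive in the cover 130 mm from the hinge line, midway across. Origin on its axis, level with the cover's underside when out. z: stud axis, up when shut; y: along the wing, a bar 38 mm long (y), 9 thick (x), 30 high, from 38 to 68 mm above the origin, on an 8 mm sprung stem. Its cross pin, parallel to the wing under the cover, is lined up with the catch's slot at the start.
- stud_grip (a point): Point to grip on the wing: on the stud axis, 58 mm above the stud's origin, 10 mm below the wing's top, 20 mm above its lower edge (fingertips reaching over 24 mm below this point may meet the cover before the stud bottoms). Axes as the stud's. Cover shut, stud out: 148 mm above the bench.
- plunger (a joint): How far the stud is pushed in, m; 0 out. Spring: 1.5 N plus 0.24 N per mm. Cover shut, it bottoms on the catch's floor somewhere between 11 and 30 mm (unknown, new each time): the force then jumps, so go slowly, about 10 mm/s. Only in the last 2 mm before that can it turn past 0.4 rad. Turned to the stop and released, it rises 4 mm into a notch and stays 6 to 26 mm pushed in.
- turn (a joint): Turn of the stud, rad: 0 with the wing along the cover's hinge line (slot direction), grows clockwise seen from above. It meets a stop at about 1.5 (under load it gives a little) and, released, stays locked anywhere between 1.3 and 1.6. It can start a little off 0 and still enters the slot.
- jar_mid (a point): Bystander: glass jar with steel lid, 60 mm across, 90 mm high; its centre.
- driver_grip (a point): Bystander: screwdriver lying on the bench; a point in its handle.
- block_mid (a point): Bystander: wooden block 90 x 60 x 45 mm; its centre.

How it is judged:
On the way, in this order (a step that is already met when the one before it is completed fails the run):
1. the cover is shut, the stud not yet turned (value of joint cover below 0.04 rad and value of joint turn below 0.4 rad), for 0.2 s.
2. with the cover shut, the stud is pushed in through the slot (value of joint cover below 0.04 rad and value of joint plunger above 0.0075 m and value of joint turn below 0.6 rad), for 0.05 s.
At the end, for the whole second after the job is handed in: The cover is shut (within 0.03 rad) and the released stud is locked: turned clockwise more than 1.25 rad and held more than 5 mm pushed in by the catch, at rest (value of joint cover below 0.03 rad and value of joint turn above 1.25 rad and value of joint plunger above 0.005 m and linear speed of stud below 0.01 m/s); the robot touches nothing.
It fails at once if the stud is driven onto the floor of its catch with more than 18 N (contact force between stud and catch_floor above 18 N).
It fails at once if the fingers press on the cover's plate with more than 40 N (contact force between the fingers and cover_c0 above 40 N).
It fails at once if the cover is slammed (closing faster than 2.5 rad/s) (velocity of joint cover below -2.5 rad/s).
It fails at once if a bystander is moved by more than 25 mm (distance of any of jar_mid, driver_grip, block_mid from where it was at the start of the episode above 0.025 m).
It also fails if it takes over 58 s, if anything falls off the work surface, if the arm or the gripper's body presses on something with over 40 N, if the wrist force passes 120 N, or if a joint passes its speed limit or range.

## Working session

There is one attempt and no reset: what is moved stays moved. The work goes in short steps, Python scripts to look and compute and a shell command to move; the robot and the scene stay as the last step left them, time stands still between calls to the robot, and variables do not carry over. Pictures are saved under pics/ and viewed, at most 10 in all, crops included, and the job is handed in when it is done.

```bash
mkdir -p pics; ls; cat > h.py <<'E'
import numpy as np, cv2
from plant import r, eyes, nets
from scipy.spatial.transform import Rotation as R
def cam(name):
    i=eyes.camera_info(name); K=np.array(i["K"]);D=np.array(i["D"])
    if "world_to_cam" in i: C=np.linalg.inv(np.array(i["world_to_cam"]))
    else:
        s=r.get_state(); T=np.eye(4);T[:3,:3]=R.from_quat(s["eef_rot"]).as_matrix();T[:3,3]=s["tool_pos"]
        C=T@np.array(i["T_tool_cam"])
    return K,D,C
def world(name,px,d,c=None):
    K,D,C=c or cam(name)
    n=cv2.undistortPoints(np.array(px,float).reshape(-1,1,2),K,D).reshape(-1,2)
    p=np.c_[n,np.ones(len(n))]*np.reshape(d,(-1,1))
    return p@C[:3,:3].T+C[:3,3]
def ray(name,px,z,c=None):
    c=c or cam(name); o=c[2][:3,3]; p=world(name,px,1.0,c)-o
    return o+p*((z-o[2])/p[:,2])[:,None]
E
python3 - <<'E'
from h import *
np.set_printoptions(precision=4,suppress=True)
s=r.get_state();print(s)
for n in("scene","side"):
    im,d=eyes.snapshot(n);cv2.imwrite(f"pics/{n}0.png",im);np.save(f"{n}0.npy",d)
    print(n,cam(n)[2])
    for q in("stud","stud_grip","cover_hinge","housing","jar_mid","block_mid","driver_grip"):
        for x in nets.place_of(n,q)[:2]:
            px=np.array(x["position"])*[640,400]; v=d[min(399,int(px[1])),min(639,int(px[0]))]
            print(n,q,px,round(x["confidence"],2),v,world(n,[px],[v])[0])
print(s["eef_rot"],eyes.camera_info("wrist")["T_tool_cam"])
E
```

```text
pics
{'clock': 0.0, 'q': array([-1.1792,  0.69  , -0.1945,  1.5663,  0.1573,  0.9025, -0.2151]), 'qd': array([ 0.0006,  0.0001, -0.0013,  0.0011, -0.0015, -0.0004, -0.0009]), 'joint_torque': array([  0.0002, -52.7546,  -1.2671, -15.3429,  -0.0527,   0.0065,
         0.0002]), 'tool_pos': array([0.2187, 0.5848, 0.2379]), 'eef_rot': array([ 0.1779,  0.984 , -0.0009, -0.0001]), 'contact_force': array([-0.976 , -0.0469,  0.4036]), 'moment': array([-0.052 , -0.081 ,  0.0418]), 'finger_force': 0.0, 'opening': 1.0001368276619402}
scene [[-0.3717  0.7813 -0.5014  1.1218]
 [ 0.9283  0.3206 -0.1885  0.1708]
 [ 0.0135 -0.5355 -0.8444  0.9943]
 [ 0.      0.      0.      1.    ]]
scene stud [296.384 180.2  ] 0.69 0.9871029 [ 0.6098 -0.0753  0.1842]
scene stud_grip [279.616 178.32 ] 0.48 0.9279003 [ 0.6513 -0.0972  0.2346]
scene cover_hinge [278.592 223.72 ] 0.8 1.0239834 [ 0.6923 -0.0909  0.0951]
scene housing [294.784 217.32 ] 0.75 1.0063263 [ 0.6726 -0.0545  0.1195]
scene jar_mid [453.824 200.6  ] 0.71 1.091099 [0.4418 0.3073 0.0754]
scene block_mid [435.52 277.8 ] 0.59 1.0072074 [0.66   0.3161
[... 287 characters left out ...]
3  0.1996]
side stud_grip [346.496 163.12 ] 0.69 0.86361736 [ 0.6419 -0.098   0.2282]
side stud_grip [251.392 155.48 ] 0.54 1.2448452 [0.4196 0.2903 0.048 ]
side cover_hinge [363.392 208.8  ] 0.81 0.94396794 [ 0.6944 -0.1062  0.0929]
side housing [327.488 237.92 ] 0.64 0.889354 [ 0.5878 -0.1732  0.0673]
side block_mid [320.896 153.68 ] 0.9 1.284457 [0.6592 0.2872 0.0382]
side block_mid [347.904 164.52 ] 0.62 0.85971665 [ 0.6439 -0.1037  0.2276]
side driver_grip [341.696 317.2  ] 0.74 0.75554717 [ 0.5797 -0.3706  0.0245]
[ 0.1779  0.984  -0.0009 -0.0001] [[-0.0001 -0.9495 -0.3139  0.0829]
 [ 1.      0.     -0.0003  0.0003]
 [ 0.0002 -0.3139  0.9495 -0.1473]
 [ 0.      0.      0.      1.    ]]
```

View pics/scene0.png

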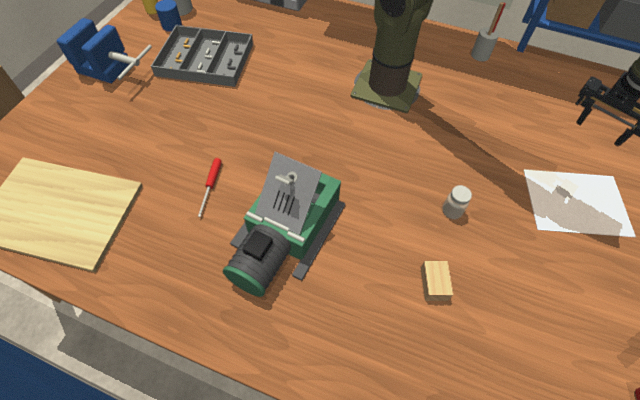

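View pics/side0.png

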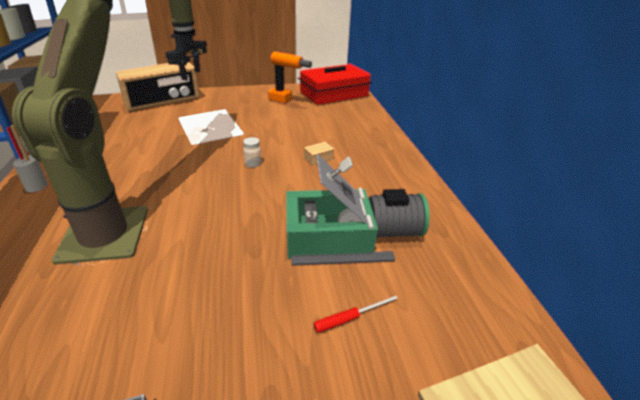

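The scene picture shows the cover standing half open (plate about (290,180), stud wing at (291,177)). The driver is at (212,175), the jar at (458,200) and the block at (437,280), all clear of the housing. Next I need the yaw and the opening angle.

```bash
python3 - <<'E'
from h import *
np.set_printoptions(precision=4,suppress=True)
for n in("scene","side"):
    im=cv2.imread(f"pics/{n}0.png");d=np.load(f"{n}0.npy")
    vv,uu=np.mgrid[0:400,0:640]
    P=world(n,np.c_[uu.ravel(),vv.ravel()],d.ravel()).reshape(400,640,3)
    hsv=cv2.cvtColor(im,cv2.COLOR_BGR2HSV)
    near=(np.hypot(P[...,0]-.61,P[...,1]+.098)<.2)&(d>0)
    g=near&(hsv[...,0]>60)&(hsv[...,0]<90)&(hsv[...,1]>80)
    top=g&(abs(P[...,2]-.09)<.006)
    q=P[top][:,:2]; q=q[q[:,0]<.74]
    print(n,len(q),cv2.minAreaRect((q*1000).astype(np.float32)), q.min(0),q.max(0))
    c=near&(hsv[...,1]<50)&(P[...,2]>.11)&(P[...,0]<.71)&(P[...,0]>.55)
    p=P[c]
    rng=np.random.default_rng(0);best=None
    for _ in range(500):
        a,b,e=p[rng.choice(len(p),3,False)];nn=np.cross(b-a,e-a);l=np.linalg.norm(nn)
        if l<1e-6: continue
        nn/=l; m=abs((p-a)@nn)<.003
        if best is None or m.sum()>best.sum():best=m
    p2=p[best];m=p2.mean(0);nn=np.linalg.svd(p2-m,full_matrices=False)[2][2];nn*=np.sign(nn[2])
    print(len(p),len(p2),m,nn,"angle",np.arccos(nn[2]),"yaw",np.arctan2(nn[1],nn[0]),p2.min(0),p2.max(0))
    off=(p-m)@nn; w=p[off>.025]; print("wing pts",len(w),w.mean(0),w.min(0),w.max(0))
E
```

```text
scene 1058 ((608.4009399414062, -87.54806518554688), (168.29869079589844, 218.84716796875), 84.16505432128906) [ 0.5036 -0.1816] [0.7244 0.0057]
2878 2560 [ 0.6283 -0.088   0.1637] [ 0.7252 -0.0727  0.6847] angle 0.8165470033683668 yaw -0.09992473039692647 [ 0.5719 -0.1589  0.11  ] [ 0.685  -0.0218  0.218 ]
wing pts 118 [ 0.6434 -0.0901  0.2274] [ 0.6207 -0.1104  0.2089] [ 0.6544 -0.0726  0.2351]
side 1487 ((609.3607177734375, -92.02021789550781), (173.37709045410156, 219.00265502929688), 83.59225463867188) [ 0.4923 -0.1856] [0.72   0.0036]
1079 925 [ 0.6244 -0.1017  0.1656] [ 0.7253 -0.0788  0.6839] angle 0.8177112906674823 yaw -0.10822412225942706 [ 0.5713 -0.1621  0.1101] [ 0.6829 -0.0241  0.2173]
wing pts 116 [ 0.6378 -0.0983  0.2237] [ 0.6208 -0.1135  0.206 ] [ 0.6524 -0.0784  0.2341]
```

Housing centre is about (0.609, -0.090) with yaw about -0.105, and the cover is open about 0.82 rad. I'll move above the free edge with closed fingers, turned so the gripper body clears the wing.

```bash
python3 -m pendant '[{"claw":0,"dx":178,"dy":-336,"dz":50,"twist":0.253},{"claw":0,"dx":178,"dy":-336,"dz":50,"twist":0.253},{"claw":0,"dx":178,"dy":-336,"dz":50,"twist":0.253},{"claw":0,"dx":178,"dy":-336,"dz":50,"twist":0.253},{"claw":0,"dx":178,"dy":-336,"dz":50,"twist":0.253},{"claw":0,"dx":178,"dy":-336,"dz":50,"twist":0.253},{"claw":0,"dx":178,"dy":-336,"dz":50,"twist":0.253},{"claw":0,"dx":178,"dy":-336,"dz":50,"twist":0.253}]' 10
```

```text
clock: 1.6
tool_pos: [0.3985, 0.2458, 0.2893]
eef_rot: [0.054, 0.999, -0.001, 0.001]
contact_force: [1.2, 0.1, -1.1]
opening: 0.302
finger_force: 0.0
```

```bash
python3 -m pendant '[{"claw":0,"dx":172,"dy":-331,"dz":-15,"twist":0},{"claw":0,"dx":172,"dy":-331,"dz":-15,"twist":0},{"claw":0,"dx":172,"dy":-331,"dz":-15,"twist":0},{"claw":0,"dx":172,"dy":-331,"dz":-15,"twist":0},{"claw":0,"dx":172,"dy":-331,"dz":-15,"twist":0},{"claw":0,"dx":172,"dy":-331,"dz":-15,"twist":0},{"claw":0,"dx":172,"dy":-331,"dz":-15,"twist":0},{"claw":0,"dx":172,"dy":-331,"dz":-15,"twist":0}]'
python3 - <<'E'
from h import *
im,d=eyes.snapshot("side");cv2.imwrite("pics/side1.png",cv2.resize(im[80:300,200:500],None,fx=2.5,fy=2.5))
print(r.get_state()["q"],r.get_state()["contact_force"])
E
```

```text
clock: 2.4
tool_pos: [0.5701, -0.0876, 0.2734]
eef_rot: [0.056, 0.998, -0.001, 0.0]
contact_force: [-1.0, -0.8, 0.1]
opening: 0.005
finger_force: 0.0
[ 0.2482799   0.591602   -0.29288243  1.66818154  0.21102572  0.91098332
  1.3289618 ] [ 1.87578278 -3.48733312 -0.07188628]
```

View pics/side1.png

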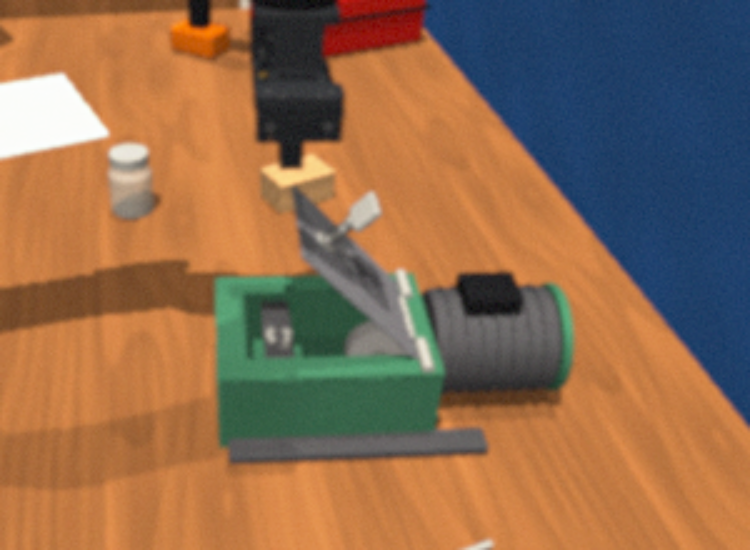

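The side view shows the fingertip (290,165) just above the free edge (295,190), with the wing (365,210) well clear. I'll push along the arc.

```bash
python3 -m pendant '[{"claw":0,"dx":7,"dy":0,"dz":-20,"twist":0},{"claw":0,"dx":7,"dy":0,"dz":-40,"twist":0},{"claw":0,"dx":7,"dy":0,"dz":-50,"twist":0},{"claw":0,"dx":7,"dy":0,"dz":-57,"twist":0},{"claw":0,"dx":0,"dy":0,"dz":-64,"twist":0},{"claw":0,"dx":-7,"dy":1,"dz":-71,"twist":0},{"claw":0,"dx":-12,"dy":1,"dz":-77,"twist":0},{"claw":0,"dx":-18,"dy":2,"dz":-84,"twist":0}]'
```

```text
clock: 3.25
tool_pos: [0.5511, -0.0791, 0.1899]
eef_rot: [0.052, 0.999, 0.0, 0.001]
contact_force: [0.1, 1.3, 0.9]
opening: 0.003
finger_force: 0.6
```

```bash
python3 -m pendant '[{"claw":0,"dx":-5,"dy":0,"dz":-7,"twist":0},{"claw":0,"dx":-9,"dy":1,"dz":-14,"twist":0},{"claw":0,"dx":-13,"dy":1,"dz":-21,"twist":0},{"claw":0,"dx":-17,"dy":2,"dz":-29,"twist":0},{"claw":0,"dx":-20,"dy":2,"dz":-37,"twist":0},{"claw":0,"dx":-23,"dy":2,"dz":-45,"twist":0},{"claw":0,"dx":-26,"dy":3,"dz":-53,"twist":0},{"claw":0,"dx":-28,"dy":3,"dz":-62,"twist":0}]'
python3 - <<'E'
from h import *
im,d=eyes.snapshot("side");cv2.imwrite("pics/side2.png",cv2.resize(im[80:300,200:500],None,fx=2.5,fy=2.5))
print([r.get_state()["contact_force"] for _ in range(2)])
E
```

```text
clock: 4.05
tool_pos: [0.5226, -0.0766, 0.127]
eef_rot: [0.052, 0.999, -0.0, -0.0]
contact_force: [-0.7, 0.4, 0.9]
opening: 0.007
finger_force: 0.4
[array([-0.18349679,  0.02989743, -0.73719275]), array([-0.18349679,  0.02989743, -0.73719275])]
```

View pics/side2.png

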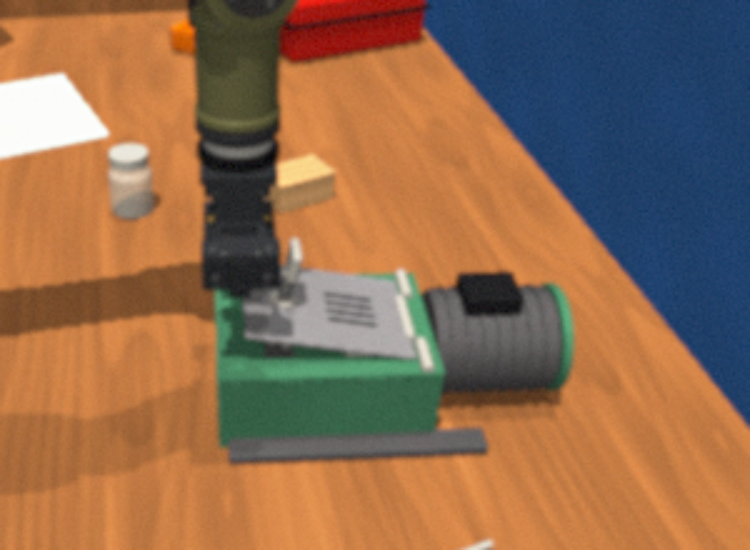

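The cover is following and is about 0.2 rad from shut; the wing (295,255) stands clear of the gripper body. I'll continue slowly.

```bash
python3 -m pendant '[{"claw":0,"dx":-1,"dy":0,"dz":-5,"twist":0},{"claw":0,"dx":-2,"dy":0,"dz":-10,"twist":0},{"claw":0,"dx":-3,"dy":0,"dz":-15,"twist":0},{"claw":0,"dx":-3,"dy":0,"dz":-20,"twist":0},{"claw":0,"dx":-4,"dy":0,"dz":-24,"twist":0},{"claw":0,"dx":-4,"dy":0,"dz":-27,"twist":0},{"claw":0,"dx":-4,"dy":0,"dz":-29,"twist":0},{"claw":0,"dx":-4,"dy":0,"dz":-29,"twist":0}]'
```

```text
clock: 4.9
tool_pos: [0.5188, -0.0766, 0.0985]
eef_rot: [0.052, 0.999, 0.0, -0.0]
contact_force: [0.6, -0.4, -0.0]
opening: 0.004
finger_force: 0.0
```

```bash
python3 -m pendant '[{"claw":0,"dx":0,"dy":0,"dz":-1,"twist":0},{"claw":0,"dx":0,"dy":0,"dz":-2,"twist":0},{"claw":0,"dx":0,"dy":0,"dz":-3,"twist":0},{"claw":0,"dx":0,"dy":0,"dz":-3,"twist":0}]'
python3 -m pendant '[{"claw":0,"dx":0,"dy":0,"dz":-1,"twist":0},{"claw":0,"dx":0,"dy":0,"dz":-1,"twist":0}]'
```

```text
clock: 5.3
tool_pos: [0.5189, -0.0766, 0.0957]
eef_rot: [0.052, 0.999, 0.0, -0.0]
contact_force: [0.2, -0.1, -0.5]
opening: 0.006
finger_force: 0.0
clock: 5.5
tool_pos: [0.5189, -0.0766, 0.0947]
eef_rot: [0.052, 0.999, 0.0, -0.0]
contact_force: [0.2, 0.3, 0.1]
opening: 0.004
finger_force: 0.0
```

```bash
python3 -m pendant '[{"claw":0,"dx":0,"dy":0,"dz":-1,"twist":0},{"claw":0,"dx":0,"dy":0,"dz":-1,"twist":0}]'
```

```text
clock: 5.7
tool_pos: [0.519, -0.0766, 0.0944]
eef_rot: [0.052, 0.999, -0.0, 0.0]
contact_force: [-0.6, 1.5, 5.8]
opening: 0.005
finger_force: 3.3
```

Force has risen at z = 0.094, so the cover is on its seat. I'll lift off and look from above.

```bash
python3 -m pendant '[{"claw":0,"dx":0,"dy":0,"dz":20,"twist":0},{"claw":0.3,"dx":0,"dy":0,"dz":60,"twist":-0.14},{"claw":0.5,"dx":0,"dy":0,"dz":110,"twist":-0.28},{"claw":0.5,"dx":-10,"dy":0,"dz":150,"twist":-0.43},{"claw":0.5,"dx":-20,"dy":0,"dz":150,"twist":-0.58},{"claw":0.5,"dx":-40,"dy":0,"dz":150,"twist":-0.73},{"claw":0.5,"dx":-40,"dy":0,"dz":150,"twist":-0.88},{"claw":0.5,"dx":-40,"dy":0,"dz":150,"twist":-1.03}]'
python3 -m pendant '[{"claw":0.5,"dx":0,"dy":0,"dz":0,"twist":-0.54},{"claw":0.5,"dx":0,"dy":0,"dz":0,"twist":-0.54},{"claw":0.5,"dx":0,"dy":0,"dz":0,"twist":-0.54},{"claw":0.5,"dx":0,"dy":0,"dz":0,"twist":-0.54},{"claw":0.5,"dx":0,"dy":0,"dz":0,"twist":-0.54}]'
python3 - <<'E'
from h import *
np.set_printoptions(precision=4,suppress=True)
vv,uu=np.mgrid[0:400,0:640]; px=np.c_[uu.ravel(),vv.ravel()]
for n in("wrist","side","scene"):
    c=cam(n); im,d=eyes.snapshot(n); cv2.imwrite(f"pics/{n}3.png",im)
    P=world(n,px,d.ravel(),c).reshape(400,640,3)
    rel=P[...,:2]-[.6935,-.0989]; u=np.array([.9945,-.1048]); v=np.array([.1048,.9945])
    a=-rel@u; b=rel@v
    m=(d>0)&(a>.02)&(a<.165)&(abs(b)<.06)&(P[...,2]<.11)&(P[...,2]>.085)
    q=P[m]; A=np.c_[a[m],b[m],np.ones(m.sum())]
    print(n,m.sum(),"plane",np.linalg.lstsq(A,q[:,2],rcond=None)[0])
    w=(d>0)&(abs(a-.13)<.04)&(abs(b)<.04)&(P[...,2]>.15)&(P[...,2]<.165)
    if w.sum()>5: print("wing",w.sum(),P[w].mean(0),cv2.minAreaRect((P[w][:,:2]*1000).astype(np.float32)))
    for x in nets.place_of(n,"stud_grip")[:2]:
        p=np.array(x["position"])*[640,400]; print(p,x["confidence"],ray(n,[p],.148,c))
print(r.get_state()["tool_pos"],r.get_state()["eef_rot"],r.get_state()["q"])
E
```

```text
clock: 6.5
tool_pos: [0.4782, -0.0766, 0.244]
eef_rot: [0.54, 0.842, 0.0, -0.0]
contact_force: [0.1, 0.3, -0.5]
opening: 0.501
finger_force: 0.0
clock: 7.0
tool_pos: [0.4788, -0.0764, 0.2437]
eef_rot: [0.743, 0.669, -0.0, 0.0]
contact_force: [-0.0, -0.2, -0.4]
opening: 0.502
finger_force: 0.0
wrist 15783 plane [0.0022 0.0004 0.095 ]
wing 585 [ 0.5596 -0.0822  0.1575] ((560.5147705078125, -83.29081726074219), (37.40734100341797, 9.0766019821167), 84.2866439819336)
[412.992 204.32 ] 0.73 [[ 0.5591 -0.0852  0.148 ]]
side 1583 plane [0.0033 0.0009 0.0938]
wing 41 [ 0.5606 -0.0896  0.1564] ((561.233154296875, -86.46305084228516), (37.055686950683594, 8.591546058654785), 85.28516387939453)
[314.624 190.92 ] 0.41 [[ 0.5696 -0.0869  0.148 ]]
scene 2046 plane [0.0029 0.0018 0.0945]
wing 63 [ 0.5639 -0.0828  0.1565] ((562.7291870117188, -83.4603042602539), (38.15138244628906, 9.56206226348877), 83.23619842529297)
[298.176 172.52 ] 0.5 [[ 0.5633 -0.0916  0.148 ]]
[ 0.4788 -0.0766  0.2437] [ 0.7426  0.6697  0.0001 -0.    ] [-0.06    0.5083  0.19    1.9834 -0.1502  0.663   0.1221]
```

View pics/wrist3.png

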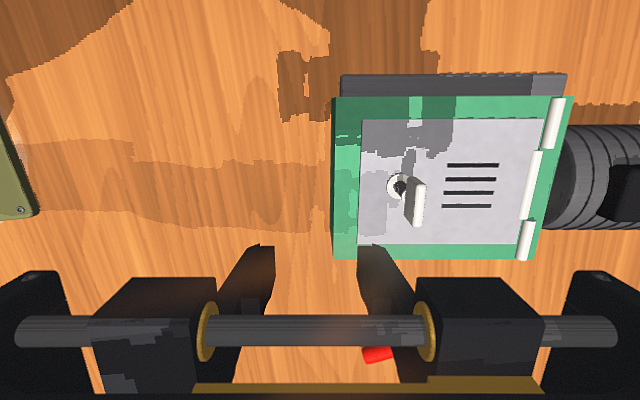

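The cover is shut (plate slope about 0.003 rad). The wing at (415,202) is along the hinge line, with its centre at about (0.561, -0.084). The tool is already aligned, so I'll go over it, descend and grip.

```bash
python3 -m pendant '[{"claw":0.5,"dx":40,"dy":-4,"dz":0,"twist":0},{"claw":0.5,"dx":82,"dy":-8,"dz":0,"twist":0},{"claw":0.5,"dx":82,"dy":-8,"dz":-20,"twist":0},{"claw":0.5,"dx":82,"dy":-8,"dz":-45,"twist":0},{"claw":0.5,"dx":82,"dy":-8,"dz":-70,"twist":0},{"claw":0.5,"dx":82,"dy":-8,"dz":-90,"twist":0},{"claw":0.5,"dx":82,"dy":-8,"dz":-105,"twist":0},{"claw":0.5,"dx":82,"dy":-8,"dz":-114,"twist":0}]'
python3 -m pendant '[{"claw":0.3,"dx":0,"dy":0,"dz":0,"twist":0},{"claw":0.2,"dx":0,"dy":0,"dz":0,"twist":0},{"claw":0.16,"dx":0,"dy":0,"dz":0,"twist":0},{"claw":0.13,"dx":0,"dy":0,"dz":0,"twist":0},{"claw":0.1,"dx":0,"dy":0,"dz":0,"twist":0}]' 10
python3 -m pendant '[{"claw":0.05,"dx":0,"dy":0,"dz":0,"twist":0},{"claw":0,"dx":0,"dy":0,"dz":0,"twist":0},{"claw":0,"dx":0,"dy":0,"dz":0,"twist":0},{"claw":0,"dx":0,"dy":0,"dz":0,"twist":0}]' 10
python3 -c "
from h import *
im,d=eyes.snapshot('side');cv2.imwrite('pics/side4.png',cv2.resize(im[130:270,230:430],None,fx=4,fy=4))"
```

```text
clock: 8.1
tool_pos: [0.5602, -0.0845, 0.1284]
eef_rot: [0.743, 0.67, -0.0, -0.001]
contact_force: [0.2, -0.4, 0.2]
opening: 0.5
finger_force: 0.0
clock: 8.6
tool_pos: [0.5618, -0.0846, 0.1304]
eef_rot: [0.743, 0.669, 0.001, 0.001]
contact_force: [1.3, -0.8, 0.5]
opening: 0.103
finger_force: 0.7
clock: 9.0
tool_pos: [0.5618, -0.0846, 0.13]
eef_rot: [0.743, 0.669, 0.001, 0.001]
contact_force: [2.8, -0.3, 0.7]
opening: 0.099
finger_force: 10.0
```

View pics/side4.png

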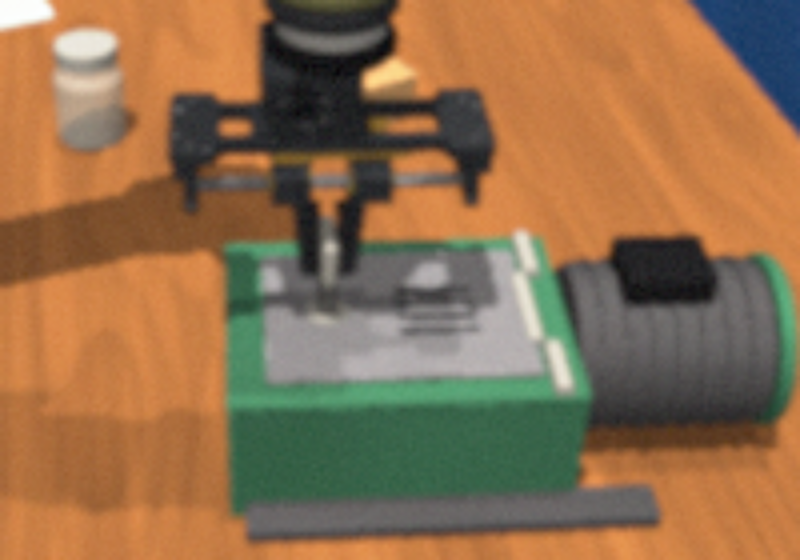

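The gripper holds the wing (325,270) centrally; opening 8.7 mm matches it. I'll grip harder and push 9 mm first, since it can't bottom before 11 mm, with a force check after.

```bash
python3 -m pendant '[{"claw":0,"dx":0,"dy":0,"dz":0,"twist":0},{"claw":0,"dx":0,"dy":0,"dz":0,"twist":0}]' 35
python3 -m pendant '[{"claw":0,"dx":0,"dy":0,"dz":-1,"twist":0},{"claw":0,"dx":0,"dy":0,"dz":-2,"twist":0},{"claw":0,"dx":0,"dy":0,"dz":-3,"twist":0},{"claw":0,"dx":0,"dy":0,"dz":-4,"twist":0},{"claw":0,"dx":0,"dy":0,"dz":-5,"twist":0},{"claw":0,"dx":0,"dy":0,"dz":-6,"twist":0},{"claw":0,"dx":0,"dy":0,"dz":-7,"twist":0},{"claw":0,"dx":0,"dy":0,"dz":-8,"twist":0}]'
python3 -m pendant '[{"claw":0,"dx":0,"dy":0,"dz":-1,"twist":0},{"claw":0,"dx":0,"dy":0,"dz":-1,"twist":0}]'
```

```text
clock: 9.25
tool_pos: [0.5618, -0.0847, 0.13]
eef_rot: [0.743, 0.669, 0.001, 0.001]
contact_force: [4.5, -0.1, 0.6]
opening: 0.097
finger_force: 35.0
clock: 10.05
tool_pos: [0.5617, -0.0847, 0.122]
eef_rot: [0.743, 0.669, 0.001, 0.001]
contact_force: [5.1, -0.7, 3.2]
opening: 0.102
finger_force: 35.0
clock: 10.25
tool_pos: [0.5617, -0.0846, 0.1209]
eef_rot: [0.743, 0.669, 0.001, 0.001]
contact_force: [5.4, -0.3, 2.5]
opening: 0.099
finger_force: 35.0
```

```bash
cat > chk.py <<'E'
import sys
from plant import r
s=r.get_state(); f=s["contact_force"][2]; d=130.0-1000*s["tool_pos"][2]
print("depth",round(d,2),"Fz",round(f,1)); sys.exit(f>1.5+.24*d+2.2)
E
python3 -m pendant '[{"claw":0,"dx":0.5,"dy":0,"dz":-1,"twist":0},{"claw":0,"dx":0.5,"dy":0,"dz":-1,"twist":0}]' && python3 chk.py &&
python3 -m pendant '[{"claw":0,"dx":0,"dy":0,"dz":-1,"twist":0},{"claw":0,"dx":0,"dy":0,"dz":-1,"twist":0}]' >/dev/null&& python3 chk.py &&
python3 -m pendant '[{"claw":0,"dx":0,"dy":0,"dz":-1,"twist":0},{"claw":0,"dx":0,"dy":0,"dz":-1,"twist":0}]' >/dev/null&& python3 chk.py &&
python3 -m pendant '[{"claw":0,"dx":0,"dy":0,"dz":-1,"twist":0},{"claw":0,"dx":0,"dy":0,"dz":-1,"twist":0}]' >/dev/null&& python3 chk.py &&
python3 -m pendant '[{"claw":0,"dx":0,"dy":0,"dz":-1,"twist":0},{"claw":0,"dx":0,"dy":0,"dz":-1,"twist":0}]' >/dev/null&& python3 chk.py
```

```text
clock: 10.45
tool_pos: [0.5617, -0.0847, 0.1198]
eef_rot: [0.743, 0.669, 0.0, 0.0]
contact_force: [5.5, -1.1, 2.2]
opening: 0.097
finger_force: 35.0
depth 10.21 Fz 2.2False
```

```bash
sed -i 's/sys.exit(\(.*\))$/sys.exit(int(\1))/' chk.py
python3 -m pendant '[{"claw":0,"dx":0,"dy":0,"dz":-1,"twist":0},{"claw":0,"dx":0,"dy":0,"dz":-1,"twist":0}]' >/dev/null&& python3 chk.py &&
python3 -m pendant '[{"claw":0,"dx":0,"dy":0,"dz":-1,"twist":0},{"claw":0,"dx":0,"dy":0,"dz":-1,"twist":0}]' >/dev/null&& python3 chk.py &&
python3 -m pendant '[{"claw":0,"dx":0,"dy":0,"dz":-1,"twist":0},{"claw":0,"dx":0,"dy":0,"dz":-1,"twist":0}]' >/dev/null&& python3 chk.py &&
python3 -m pendant '[{"claw":0,"dx":0,"dy":0,"dz":-1,"twist":0},{"claw":0,"dx":0,"dy":0,"dz":-1,"twist":0}]' >/dev/null&& python3 chk.py
```

```text
depth 11.22 Fz 3.5
depth 12.25 Fz 4.0
depth 13.27 Fz 3.2
depth 14.02 Fz 6.3
```

```bash
python3 -m pendant '[{"claw":0,"dx":0,"dy":0,"dz":0,"twist":0}]' >/dev/null; python3 chk.py; python3 -m pendant '[{"claw":0,"dx":0,"dy":0,"dz":-0.3,"twist":0},{"claw":0,"dx":0,"dy":0,"dz":-0.3,"twist":0}]'; python3 chk.py
```

```text
depth 14.03 Fz 5.9
clock: 11.55
tool_pos: [0.5618, -0.0847, 0.1159]
eef_rot: [0.743, 0.669, 0.0, 0.0]
contact_force: [4.8, -1.2, 7.0]
opening: 0.099
finger_force: 35.0
depth 14.05 Fz 7.0
```

Bottomed at about 14 mm. I'll add a light preload and turn clockwise in stages.

```bash
python3 -m pendant '[{"claw":0,"dx":0,"dy":0,"dz":-0.4,"twist":0},{"claw":0,"dx":0,"dy":0,"dz":-0.4,"twist":-0.08},{"claw":0,"dx":0,"dy":0,"dz":-0.4,"twist":-0.16},{"claw":0,"dx":0,"dy":0,"dz":-0.4,"twist":-0.24},{"claw":0,"dx":0,"dy":0,"dz":-0.4,"twist":-0.32},{"claw":0,"dx":0,"dy":0,"dz":-0.4,"twist":-0.40},{"claw":0,"dx":0,"dy":0,"dz":-0.4,"twist":-0.5}]' 40; python3 -c "
from plant import r;print(r.get_state()['moment'])"
```

```text
clock: 12.25
tool_pos: [0.5617, -0.0846, 0.1159]
eef_rot: [0.886, 0.463, 0.001, 0.0]
contact_force: [2.9, -0.3, 10.9]
opening: 0.096
finger_force: 40.0
[-0.08777761 -0.7397872   0.0606127 ]
```

```bash
python3 -m pendant '[{"claw":0,"dx":0,"dy":0,"dz":0,"twist":-0.1},{"claw":0,"dx":0,"dy":0,"dz":0,"twist":-0.2},{"claw":0,"dx":0,"dy":0,"dz":0,"twist":-0.3},{"claw":0,"dx":0,"dy":0,"dz":0,"twist":-0.4},{"claw":0,"dx":0,"dy":0,"dz":0,"twist":-0.5},{"claw":0,"dx":0,"dy":0,"dz":0,"twist":-0.6},{"claw":0,"dx":0,"dy":0,"dz":0,"twist":-0.7},{"claw":0,"dx":0,"dy":0,"dz":0,"twist":-0.8}]'; python3 -c "
from plant import r;print(r.get_state()['moment'])"
```

```text
clock: 13.05
tool_pos: [0.5616, -0.0846, 0.1159]
eef_rot: [0.997, 0.081, 0.001, -0.0]
contact_force: [4.0, 0.6, 9.6]
opening: 0.1
finger_force: 40.0
[-0.06972526 -0.69163937  0.0311914 ]
```

Turned 1.30 so far; now on to the stop.

```bash
python3 -m pendant '[{"claw":0,"dx":0,"dy":0,"dz":0,"twist":-0.06},{"claw":0,"dx":0,"dy":0,"dz":0,"twist":-0.12},{"claw":0,"dx":0,"dy":0,"dz":0,"twist":-0.17},{"claw":0,"dx":0,"dy":0,"dz":0,"twist":-0.21},{"claw":0,"dx":0,"dy":0,"dz":0,"twist":-0.24},{"claw":0,"dx":0,"dy":0,"dz":0,"twist":-0.24}]'; python3 -c "
from plant import r;print(r.get_state()['moment'],r.get_state()['eef_rot'])"
```

```text
clock: 13.65
tool_pos: [0.5616, -0.0845, 0.1159]
eef_rot: [0.999, -0.037, 0.0, -0.0]
contact_force: [3.5, -0.4, 10.4]
opening: 0.097
finger_force: 40.0
[ 0.08472357 -0.72139847 -0.02938704] [ 9.99297907e-01 -3.74616077e-02  4.71428290e-04 -3.14294328e-04]
```

```bash
python3 -m pendant '[{"claw":0,"dx":0,"dy":0,"dz":0,"twist":-0.04},{"claw":0,"dx":0,"dy":0,"dz":0,"twist":-0.08},{"claw":0,"dx":0,"dy":0,"dz":0,"twist":-0.08}]'; python3 -c "
from plant import r;print(r.get_state()['moment'],r.get_state()['eef_rot'])"
```

```text
clock: 13.95
tool_pos: [0.5616, -0.0845, 0.1158]
eef_rot: [0.997, -0.078, 0.0, -0.0]
contact_force: [3.4, 0.9, 10.8]
opening: 0.1
finger_force: 40.0
[ 0.06311018 -0.71394917  0.03465573] [ 9.96991391e-01 -7.75103037e-02  4.28639091e-04 -3.67231377e-04]
```

```bash
python3 -m pendant '[{"claw":0,"dx":0,"dy":0,"dz":0,"twist":-0.04},{"claw":0,"dx":0,"dy":0,"dz":0,"twist":-0.08},{"claw":0,"dx":0,"dy":0,"dz":0,"twist":-0.08}]'; python3 -c "
from h import *
s=r.get_state();print(s['moment'],s['eef_rot'],s['joint_torque'])
im,d=eyes.snapshot('wrist');cv2.imwrite('pics/wrist5.png',im)"
```

```text
clock: 14.25
tool_pos: [0.5616, -0.0845, 0.1159]
eef_rot: [0.993, -0.117, 0.0, -0.0]
contact_force: [3.2, 0.1, 10.5]
opening: 0.098
finger_force: 40.0
[ 0.06063851 -0.72777106  0.12145152] [ 9.93115715e-01 -1.17136154e-01  4.17035642e-04 -3.53388448e-04] [  0.5323606  -43.77252102   7.90900737  -4.51496378   0.43649118
   0.78913121  -0.28137404]
```

View pics/wrist5.png

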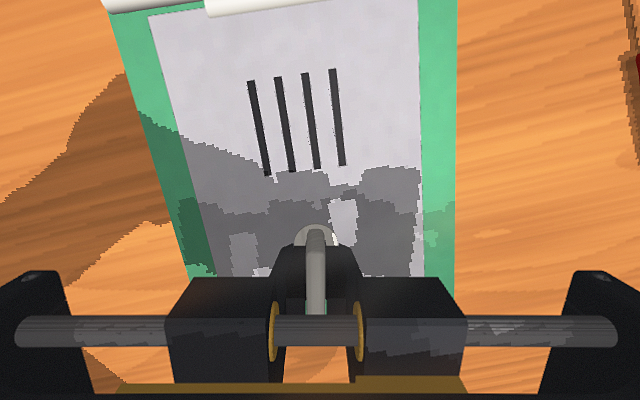

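The wing (316,270) sits flat between the pads and the moment is now rising, so it's at the stop. I'll let it rise gently into the notch and feel for the catch.

```bash
python3 -m pendant '[{"claw":0,"dx":0,"dy":0,"dz":1,"twist":0},{"claw":0,"dx":0,"dy":0,"dz":2,"twist":0},{"claw":0,"dx":0,"dy":0,"dz":3,"twist":0},{"claw":0,"dx":0,"dy":0,"dz":4,"twist":0},{"claw":0,"dx":0,"dy":0,"dz":5,"twist":0},{"claw":0,"dx":0,"dy":0,"dz":5,"twist":0}]'; python3 -c "
from plant import r;s=r.get_state();print(s['moment'],s['eef_rot'])"
```

```text
clock: 14.9
tool_pos: [0.5615, -0.0844, 0.1191]
eef_rot: [0.993, -0.117, -0.0, 0.0]
contact_force: [6.1, -1.5, -1.4]
opening: 0.096
finger_force: 40.0
[-0.26811717 -1.39411881  0.10486165] [ 9.93184793e-01 -1.16550057e-01 -1.96493171e-04  1.14486660e-04]
```

It pulls back against the catch at about 10.9 mm depth. Releasing, backing off upward and checking.

```bash
python3 -m pendant '[{"claw":0.15,"dx":0,"dy":0,"dz":-0.5,"twist":0},{"claw":0.3,"dx":0,"dy":0,"dz":-0.5,"twist":0},{"claw":0.5,"dx":0,"dy":0,"dz":-0.5,"twist":0},{"claw":0.5,"dx":0,"dy":0,"dz":-0.5,"twist":0},{"claw":0.5,"dx":0,"dy":0,"dz":20,"twist":0},{"claw":0.5,"dx":0,"dy":0,"dz":50,"twist":0},{"claw":0.5,"dx":0,"dy":0,"dz":90,"twist":0},{"claw":0.5,"dx":0,"dy":0,"dz":130,"twist":0}]' 10
python3 -m pendant '[{"claw":0.5,"dx":-60,"dy":0,"dz":0,"twist":0},{"claw":0.5,"dx":-80,"dy":0,"dz":0,"twist":0},{"claw":0.5,"dx":-80,"dy":0,"dz":0,"twist":0}]'
python3 - <<'E'
from h import *
np.set_printoptions(precision=4,suppress=True)
vv,uu=np.mgrid[0:400,0:640]; px=np.c_[uu.ravel(),vv.ravel()]
for n in("wrist","side","scene"):
    c=cam(n); im,d=eyes.snapshot(n); cv2.imwrite(f"pics/{n}6.png",im)
    P=world(n,px,d.ravel(),c).reshape(400,640,3)
    rel=P[...,:2]-[.6935,-.0989]; u=np.array([.9945,-.1048]); v=np.array([.1048,.9945])
    a=-rel@u; b=rel@v
    m=(d>0)&(a>.02)&(a<.1)&(abs(b)<.06)&(P[...,2]<.11)&(P[...,2]>.085)
    if m.sum()>50: print(n,m.sum(),"plane",np.linalg.lstsq(np.c_[a[m],b[m],np.ones(m.sum())],P[m][:,2],rcond=None)[0])
    w=(d>0)&(abs(a-.13)<.04)&(abs(b)<.04)&(P[...,2]>.135)&(P[...,2]<.165)
    if w.sum()>5: print("wing",w.sum(),"z",np.percentile(P[w][:,2],[50,90]),cv2.minAreaRect((P[w][:,:2]*1000).astype(np.float32)))
E
```

```text
clock: 15.7
tool_pos: [0.5603, -0.0844, 0.251]
eef_rot: [0.993, -0.117, -0.001, -0.0]
contact_force: [0.6, -0.3, 0.1]
opening: 0.501
finger_force: 0.0
clock: 16.0
tool_pos: [0.4763, -0.0843, 0.2503]
eef_rot: [0.993, -0.118, -0.002, -0.001]
contact_force: [0.2, 0.0, -0.0]
opening: 0.5
finger_force: 0.0
wrist 8151 plane [ 0.0038 -0.0002  0.095 ]
wing 620 z [0.149  0.1503] ((561.0050659179688, -83.83187103271484), (9.141833305358887, 36.94672775268555), 80.171630859375)
side 889 plane [ 0.0003 -0.0012  0.0939]
wing 90 z [0.1443 0.1485] ((560.7594604492188, -85.82972717285156), (11.529948234558105, 34.80087661743164), 84.387451171875)
scene 1226 plane [0.0017 0.0008 0.0946]
wing 67 z [0.1469 0.1504] ((562.8226318359375, -83.70922088623047), (9.674662590026855, 39.58890914916992), 80.7696762084961)
```

View pics/scene6.png

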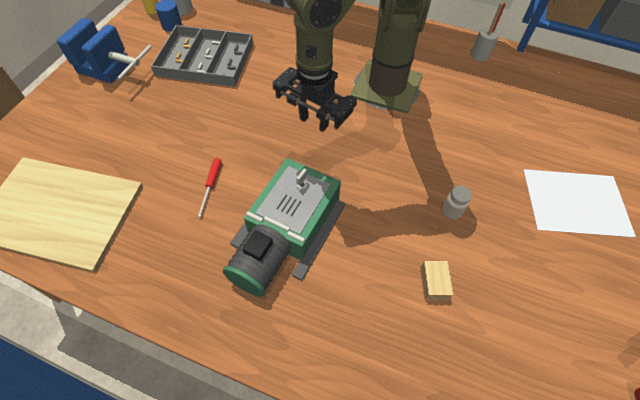

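The scene picture shows the cover shut, with the wing (302,180) turned across the hinge line and the bystanders where they were. Depth gives the wing turned about 1.6 rad and held about 9 mm in. Handing in.

```bash
python3 -c "
from plant import r;print(r.finish_job())"
```

```text
the job is handed in; nothing more can be done
None
```

I shut the cover gently and locked the stud: it bottomed about 14 mm in, turned about 1.6 rad clockwise, and stays about 9 mm in with the gripper clear and the bystanders not moved; the job is handed in, but no verdict came back.

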